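# Slide the tube rack past the spring gate into the chilled dock

## Task

On the steel bench, a small tube rack stands in the chute of the chilled sample dock, in front of the dock's spring-closed swing gate. With one fingertip push the gate's long arm outward and hold it open, keeping the gate off the rack, while you push the rack along the chute with the other finger until it is fully home against the end stop of the bay; then take the hand away so that the gate swings shut behind the rack. Only push, and gently: do not lift or tip the rack, and leave the pots and the jar beside the dock where they stand.

Things in the scene. Friction and masses are not known exactly. Their poses are not given: they have to be found in the camera images.
- dock: Chilled sample dock: fixed 4 mm white board on the bench carrying a straight open-top chute. Origin on the bench at the chute's centre line, at the gate blade. +x is the way the rack is pushed, +z up, the gate arm is on the -y side. Chute floor 4 mm above the bench, x = -175 mm (open mouth) to the bay; low side rails at y = +-22 to +-25 mm, tops 16 mm above the bench.
- bay_stop (a point): Middle of the bay's end stop: rubber bumper face, dock x = 76 mm, 24 mm above the bench (axes as the dock). Rack home: its leading end here, so its centre 32 mm before it. Bay walls 44 mm high from x = 12 mm on, y = 22 to 48 mm and -22 to -25 mm. Beyond, the cooler housing, x = 90 to 199 mm, 66 mm high.
- gate (a joint): Swing gate angle, rad: 0 shut, grows as its arm is pushed outward, away from the chute (dock -y), to a stop at 0.55. Spring-closed from anywhere: 0.15 N m shut, 0.3 N m at 0.25, i.e. 1 to 2 N at the arm's free half. Pushing the rack on the blade only jams it. From 0.18 on the blade is clear of the rack. A finger can stand between arm and rail and slide along the arm; nothing there is higher than 21 mm (the blade) up to the bay.
- gate_hinge (a point): Gate hinge axis (vertical post, top 66 mm high), dock x = 130, y = -40 mm, point 41 mm above the bench. From here the arm, a straight flat bar 5 mm thick, 22 to 60 mm above the bench, runs 285 mm back; shut, it lies parallel to the chute, centred on y = -40 mm, chute-side face at y = -37.5 mm.
- gate_blade (a point): Free edge of the gate's blade, moving with the gate: a low 4 mm plate under and square to the arm, 130 mm from the hinge, 6 to 21 mm above the bench, so that fingertips held higher than 21 mm pass over it. Shut, it stands at dock x = 0 and reaches from the arm across to the chute's centre line (y = 0).
- gate_end (a point): Free end of the gate's arm, moving with it: rolled edge 12 mm across, 285 mm from the hinge axis, point 41 mm above the bench; dock x = -155, y = -40 mm when shut.
- rack_mid (a point): Centre of the tube rack's body, half-way up it (27 mm above the bench in the chute). Blue plastic, 64 mm long (x, along the chute), 40 mm wide, 46 mm high, flat closed ends; six capped tubes stand in it, cap tops 78 mm above its underside. Loose, 0.15 to 0.3 kg. Starts in the chute, leading end 15 to 50 mm before the blade.
- pot_mid (a point): Bystander: clear sample pot with a wide lid, 49 mm across, 64 mm tall, point at half height; loose, on the bench beside the dock on its +y side.
- jar_mid (a point): Bystander: brown jar with a kraft-paper cover, 68 mm across, 74 mm tall, point at half height; loose, on the +y side of the dock.
- vial_mid (a point): Bystander: slim clear pot with a screw cap, 29 mm across, 70 mm tall, point at half height; loose, on the +y side of the dock.
Not all that is in view belongs to the job. What is shaped like the part that bears rack_mid but green or pink is not meant.

How it is judged:
By the outcome, as a careful person would: the job done as asked, in the order asked, and still so for the second after the job is handed in, with the robot touching nothing.
It also fails if it takes over 38 s, if anything falls off the work surface, if the arm or the gripper's body presses on something with over 40 N, if the wrist force passes 120 N, or if a joint passes its speed limit or range.

## Robot

A 6-joint arm with a two-finger parallel gripper is mounted at the origin on the work surface. World frame = base frame: x ahead of the robot, y to its left, z up, the work surface at z = 0. Lengths are in mm, angles in rad, forces in N, time in s.
With the tool pointing down it reaches from about 275 to 775 mm from the base axis. Payload 14.6 kg.
Tool frame: the origin (TCP) lies on the mounting face of the last link; the fingertips stand 173 mm ahead of it and the grasp point (between the pads) lies manip.grasp_offset ahead of it (manip.grasp_offset is the distance from the TCP to the grasp point, in mm); y points along the fingers, z is the direction in which the jaws open and shut, and the axes are right-handed (so a half turn about y gives the same grasp; the last joint's range is limited). The gripper opens to 85 mm and grips with 20 to 120 N. Pads are 22 mm wide; open, the fingers measure 114 mm over their backs; the gripper's body (76 mm by 85 mm) begins 54 mm behind the grasp point. The pads swing forward as they close: fully open they stand 13 mm farther back than shut.
Start: joints at [0.992, 0.263, -0.048, 1.259, 0, 1.415], TCP at [215.899, 478.557, 404.678] pointing down, gripper open.
Joint ranges: [-2.65, 2.65], [-0.89, 1.7], [-1.18, 1.37], [-2.13, 2.11], [-1.35, 1.29], [-3.14, 3.14]. Speed limits (rad/s): [1.89, 1.89, 2.57, 2.79, 3.14, 3.14].

## Interface

Orientations are given as a unit quaternion [w, x, y, z].
In Python, from station import manip gives the robot as it stands. The module is installed in compiled form; this text tells all that it offers.
- The arm moves only by the tool jog_arm, never from a script. Its argument "plan" is a list of rows, each a list of 7 numbers: the shift along the tool's x, y, z in cm, then the turn, a rotation vector about the tool's x, y, z in degrees, then the finger opening in cm, from 0 to 8.54. A call has 1 to 8 rows; each row shifts and turns the commanded pose from where the row before left it, along the tool's axes as they then stand; what a row does not reach is not made up. A row lasts 1/12 s, in which the tool goes at most 41.7 mm and 7.16 degrees, less where a joint would pass 70% of its speed; a pose out of reach is approached as far as the arm can. A call with a gripper value outside its range is refused whole. The fingers move at their own pace and stop on an object; the grip force is fixed at half the most. Time passes only in rows, so rows that do not move let the fingers close. It gives the time, the measured TCP pose, the force and the opening at its end, in the units of the state.
- manip.get_state(): the state, without advancing time (a new reading comes with each control period).
- manip.capture(name): name is "side" or "top"; returns a dict with "frame" (384x512x3 uint8, blue, green, red), "depth" (384x512 float32, mm along the optical axis (not along the pixel's ray), 0 where there is no reading), "K" (3x3 intrinsics, pixels), "R" (3x3) and "t" (3): a world point X has camera coordinates R X + t. Camera axes: x right, y down, z forward; pixel columns grow to the right and rows downward; lengths in mm; the calibration is good to about 2 mm. A picture is of the moment at which its call begins.
- manip.finish_job(): hands the job in, once; it reports no verdict.
The state is a dict: "clock": time; "joint_pos": joint angles; "dq": joint speeds; "effort": joint torques, N m; "eef_pos": TCP position; "eef_rot": TCP orientation; "wrist_force": force on the tool from outside, world axes, zero at the start; "ft_torque": the same for the moment, N m; "width": opening from 0.0 (shut) to 1.0 (fully open).
Only numpy, scipy, OpenCV 4.12 (cv2) and the standard library are available. Lean on these libraries where they do the work, as an engineer would, in place of code of your own. Each camera call takes 0.05 s, during which the arm holds its last target.

## Working session

There is one attempt and no reset: what is moved stays moved. The work goes in short steps, Python scripts to look and compute and a tool call to move; the robot and the scene stay as the last step left them, time stands still between calls to the robot, and variables do not carry over. Pictures are saved under pics/ and viewed, and the job is handed in when it is done.

Besides the shell and the picture viewer there is one more tool, called in YAML: its name, and indented under it one key for each argument. jog_arm: Moves the arm, as the interface text tells. Its arguments: {"type":"object","properties":{"plan":{"type":"array"}},"required":["plan"]}

```bash
mkdir -p pics
python3 - <<'E'
from station import manip
import cv2,numpy as np
print(manip.grasp_offset, manip.get_state())
for n in("side","top"):
    c=manip.capture(n); np.savez(f"{n}0.npz",**c); cv2.imwrite(f"pics/{n}0.png",c["frame"]); print(n,c["K"],c["R"],c["t"])
E
```

```text
154.70000000000002 {'clock': 0.0, 'joint_pos': array([ 9.91716980e-01,  2.63504553e-01, -4.89532554e-02,  1.25939167e+00,
       -1.53704511e-06,  1.41547141e+00]), 'dq': array([-0.00022233, -0.00087887, -0.00010852,  0.00107438,  0.0005102 ,
       -0.0001491 ]), 'effort': array([-5.69682434e-04, -6.37604284e+01,  3.84565580e+01,  1.35842903e-02,
       -2.35229589e-05,  3.66997790e-05]), 'eef_pos': array([215.83372933, 478.47194643, 404.22853432]), 'eef_rot': array([-0.69094655,  0.69164199, -0.14883452,  0.14856819]), 'wrist_force': array([0.04263822, 0.19203771, 0.87965551]), 'ft_torque': array([-0.0007364, -0.0290409,  0.0052207]), 'width': 0.9966166546858348}
side [[480.70689825   0.         254.79284005]
 [  0.         480.70689825 182.90624139]
 [  0.           0.           1.        ]] [[ 0.9527617  -0.30366059  0.00594819]
 [-0.21524122 -0.6888965  -0.69216532]
 [ 0.21428102  0.65818831 -0.72171448]] [-510.49690297  156.97342147  994.95051859]
top [[368.93496021   0.         259.38816515]
 [  0.         368.93496021 189.48969619]
 [  0.           0.           1.        ]] [[ 0.1653984  -0.9862131  -0.00520569]
 [-0.96582391 -0.1609063  -0.20320763]
 [ 0.1995684   0.03863799 -0.97912183]] [-60.04037699 547.17618265 699.78139508]
```

View pics/side0.png

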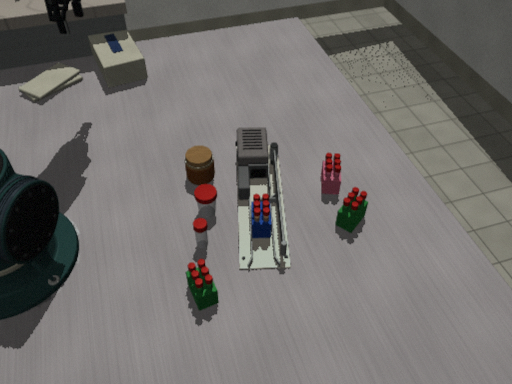

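View pics/top0.png

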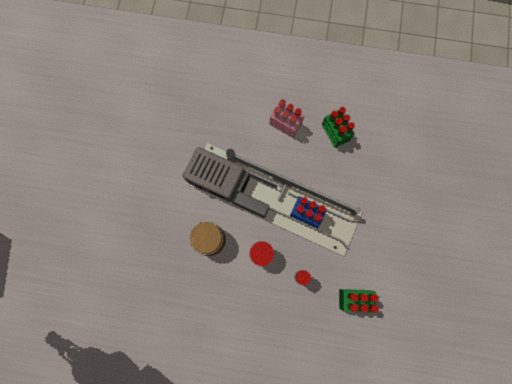

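Side view: the blue rack is at (261,215) and the dock runs from its mouth at (265,260) to the housing at (252,145). Candidates for the rack are blue (261,215), green (352,210), green (202,285) and pink (331,175). I choose the blue one, which is the only one in the chute. In the top view it is at (309,211). Next, a close crop.

```bash
cat > h.py <<'E'
import numpy as np,cv2
def load(f): return dict(np.load(f))
def ray(c,u,v,z):
    d=c["R"].T@np.linalg.inv(c["K"])@np.array([u,v,1.]); o=-c["R"].T@c["t"]
    return o+d*(z-o[2])/d[2]
def proj(c,X):
    p=c["K"]@(c["R"]@np.asarray(X,float)+c["t"]); return p[:2]/p[2]
def cloud(c):
    D=c["depth"]; v,u=np.mgrid[:384,:512]; K=c["K"]
    P=np.stack([(u-K[0,2])/K[0,0]*D,(v-K[1,2])/K[1,1]*D,D],-1)
    return (P-c["t"])@c["R"]
E
python3 - <<'E'
from h import *
t=load("top0.npz");s=load("side0.npz")
cv2.imwrite("pics/tc.png",cv2.resize(t["frame"][130:270,170:380],None,fx=3.7,fy=3.7,interpolation=2))
cv2.imwrite("pics/sc.png",cv2.resize(s["frame"][115:280,170:310],None,fx=3.6,fy=3.6,interpolation=2))
for c,n in((t,"t"),(s,"s")):
    P=cloud(c); f=c["frame"].astype(int)
    b=(f[...,0]>80)&(f[...,2]<60)&(f[...,1]<60)
    b[:150]=0
    k,l,st,ce=cv2.connectedComponentsWithStats(b.astype(np.uint8))
    i=1+np.argmax(st[1:,4]); m=(l==i); print(n,st[i],ce[i],np.percentile(P[m],[2,50,98],axis=0).round(1))
E
```

```text
t [292 212  28  14  55] [306.27272727 219.2       ] [[497.9 -97.8  29.1]
 [505.3 -72.4  50.9]
 [513.6 -42.4  53.5]]
s [260 212   3   7  10] [260.9 214.7] [[519.8 -91.9  49. ]
 [521.3 -84.2  52.1]
 [525.3 -76.   52.6]]
```

View pics/tc.png

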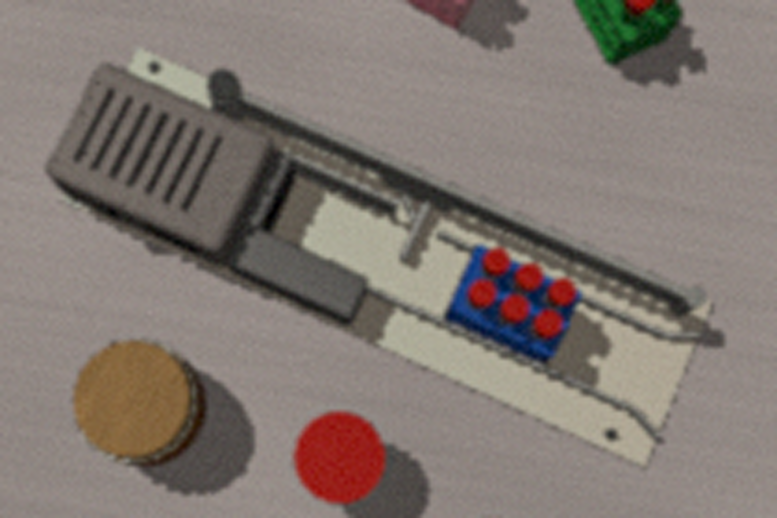

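View pics/sc.png

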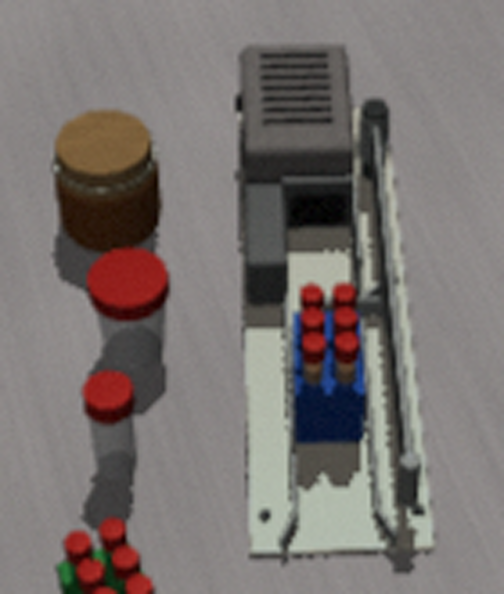

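Crops: the blue rack with six red caps stands in the chute, centred at crop (513,300) in the top view. The blade is at (415,235), the hinge post at (225,88), and the arm's free end at (697,295). Next I'll fit the dock frame.

Run:
```python
from h import *
t=load("top0.npz");s=load("side0.npz")
T=lambda x,y:(x/3.7+170-.37,y/3.7+130-.37); S=lambda x,y:(x/3.6+170-.36,y/3.6+115-.36)
def pr(n,a,b,z):
    A=ray(t,*T(*a),z)if a else None;B=ray(s,*S(*b),z) if b else None
    print(n,z,None if a is None else A[:2].round(1),None if b is None else B[:2].round(1)); return A
h=pr("hinge",(225,80),(376,106),66)
e=pr("end",(697,293),(409,461),60)
pr("corner mouth +y",(648,466),(252,556),4)
pr("corner mouth -y",(712,303),(434,550),4)
pr("corner far -y",(140,48),None,4)
pr("house TL",(100,66),(252,46),66); pr("house TR",(273,148),(350,152),66)
pr("house BL",(50,172),None,66); pr("house BR",(222,253),(248,152),66)
pr("blade tip",(407,262),None,21)
for c in(t,s):
    f=c["frame"].astype(int);P=cloud(c)
    r=((f[...,2]>120)&(f[...,1]<50)).astype(np.uint8)
    k,l,st,ce=cv2.connectedComponentsWithStats(r)
    for i in range(1,k):
        if st[i,4]>8: print(ce[i].round(1),st[i,4],np.median(P[l==i],0).round(1),ray(c,*ce[i],82)[:2].round(1))
```

```text
hinge 66 [617.3 103. ] [616.7 103.4]
end 60 [ 542.2 -171.5] [ 539.5 -173.1]
corner mouth +y 4 [ 449.3 -168.4] [ 449.1 -170.5]
corner mouth -y 4 [ 548.7 -194. ] [ 548.5 -197.5]
corner far -y 4 [647.4 166.3] None
house TL 66 [613.9 173.5] [555.7 187.3]
house TR 66 [583.1  69.7] [585.9  66.3]
house BL 66 [549.5 188.5] None
house BR 66 [520.4  86.8] [523.1  85.9]
blade tip 21 [540.3 -14.1] None
[282.4 102. ] 18 [736.6  13.5  79. ] [735.3  13.5]
[290.  106.7] 18 [728.7  -3.6  79.6] [727.6  -3.6]
[342.1 109.7] 22 [ 739.3 -111.2   79.1] [ 738.6 -110.9]
[297.9 111. ] 22 [721.5 -21.3  79.8] [720.7 -21.1]
[334.4 113.2] 24 [729.7 -95.9  78.8] [728.3 -96.1]
[346.2 117.1] 23 [ 724.8 -121.3   79. ] [ 723.7 -121.1]
[338.5 121. ] 26 [ 714.5 -106.9   79.1] [ 712.7 -106.5]
[351. 125.] 21 [ 709.2 -133.3   79.3] [ 708.2 -132.8]
[342.8 128.7] 29 [ 698.5 -117.8   78.6] [ 697.6 -117.1]
[303.7 200.1] 28 [537.3 -59.5  82.8] [537.6 -59.4]
[312.7 204.3] 30 [532.4 -77.8  83.3] [532.2 -77.9]
[299.9 208.5] 35 [519.8 -54.4  82.9] [520.  -54.4]
[321.6 208.4] 30 [526.8 -96.2  83.7] [527.1 -96.2]
[308.8 212.6] 35 [51
[... 1219 characters left out ...]
6.6 199.6] 20 [ 698.6 -121.6   79.9] [ 697.2 -123.1]
[256.5 202.5] 20 [514.5 -76.5  83.9] [515.3 -74.5]
[265.5 202.5] 20 [532.7 -81.3  83.3] [533.1 -80.1]
[354.6 203.6] 21 [ 709.1 -136.9   80.3] [ 708.5 -138.1]
[256.7 209.5] 22 [509.4 -93.9  83.7] [509.9 -92.8]
[266.  209.4] 20 [527.7 -99.9  83.6] [528.  -98.2]
[199.6 222.7] 104 [392.  -82.6  71.3] [390.5 -91.7]
[200.8 261.4] 29 [ 371.6 -180.4   79.4] [ 371.4 -182.9]
[191.  265.2] 27 [ 352.7 -184.2   79.2] [ 352.3 -185.6]
[204.1 269.2] 26 [ 373.8 -199.7   78.9] [ 373.4 -201.4]
[194.6 272.9] 27 [ 355.  -202.8   80.1] [ 354.9 -204. ]
[208.  277.3] 28 [ 376.2 -218.9   79.6] [ 376.  -220.4]
[198.3 280.9] 31 [ 358.1 -220.8   79.1] [ 357.5 -222.5]
```

```bash
cat >> h.py <<'E'
from scipy.spatial.transform import Rotation as Ro
ex=np.array([75.5,275.5])/np.hypot(75.5,275.5); ey=np.array([-ex[1],ex[0]]); O=np.array([543.2,-11.6])
def w2d(p): d=np.asarray(p)[:2]-O; return np.array([d@ex,d@ey])
def d2w(x,y): return O+x*ex+y*ey
def st():
    from station import manip
    s=manip.get_state(); q=s["eef_rot"]; R=Ro.from_quat([q[1],q[2],q[3],q[0]])
    return s,R
def goto(x,y,z,sgn=1):
    "jog (tool axes, cm, deg) to dock x,y, TCP z, tool y down, tool z = sgn*dock y"
    s,R=st(); Z=np.r_[sgn*ey,0]; Y=np.array([0,0,-1.]); X=np.cross(Y,Z)
    Rt=Ro.from_matrix(np.c_[X,Y,Z]); rv=(R.inv()*Rt).as_rotvec(degrees=True)
    dw=np.r_[d2w(x,y),z]-s["eef_pos"]
    print("clock",round(s["clock"],2),"dock",w2d(s["eef_pos"]).round(1),"z",s["eef_pos"][2].round(1),"F",s["wrist_force"].round(1),"w",round(s["width"],3))
    print("rv deg",rv.round(2),"shift cur-axes cm",(R.inv().apply(dw)/10).round(2),"shift target-axes",(Rt.inv().apply(dw)/10).round(2))
E
python3 - <<'E'
from h import *
s,R=st(); print(R.as_matrix().round(3))
goto(-125,17,300,1);goto(-125,17,300,-1)
t=load("top0.npz");f=load("side0.npz")
for c in(t,f):
    P=cloud(c); d=P[...,:2]-O; x=d@ex;y=d@ey;z=P[...,2]
    for lo in(-140,-100,-60,-20,20,60):
        m=(x>lo)&(x<lo+20)&(y<-25)&(y>-55)&(z>50)&(z<64); print(lo,m.sum(),np.percentile(y[m],[5,50,95]).round(1) if m.sum() else '',end=' | ')
    m=(z>55)&(y>45)&(y<170)&(x>-40)&(x<150); print('\njar/pot y min',y[m].min().round(1))
    m=(z>60)&(abs(y)<25)&(x<20)&(x>-130);print('rack',np.percentile(x[m],[2,98]),np.percentile(y[m],[2,98]))
    m=(z>42)&(z<53)&(abs(y)<25)&(x<10)&(x>-130);print('rackbody',np.percentile(x[m],[2,98]),np.percentile(y[m],[2,98]))
E
```

```text
[[ 0.912 -0.001  0.411]
 [-0.411 -0.001  0.912]
 [-0.    -1.    -0.001]]
clock 0.1 dock [386.1 445.2] z 404.3 F [-0.1  0.5  0.9] w 1.0
rv deg [ 3.000e-02 -9.895e+01 -5.000e-02] shift cur-axes cm [ 50.26  10.46 -43.82] shift target-axes [-51.11  10.43 -42.82]
clock 0.1 dock [386.1 445.2] z 404.3 F [-0.1  0.5  0.9] w 1.0
rv deg [5.000e-02 8.105e+01 3.000e-02] shift cur-axes cm [ 50.26  10.46 -43.82] shift target-axes [51.11 10.43 42.82]
-140 36 [-40.9 -37.8 -36.3] | -100 34 [-40.6 -37.6 -36.3] | -60 33 [-41.  -37.3 -36.2] | -20 31 [-40.6 -37.8 -36.3] | 20 33 [-40.4 -37.5 -36.2] | 60 34 [-40.8 -37.2 -35.8] | 
jar/pot y min 45.2
rack [-91.09822252 -42.64603311] [-13.03795677  18.09401846]
rackbody [-98.07126243 -35.6077745 ] [-17.22217878  21.63636578]
-140 26 [-41.1 -38.3 -36.6] | -100 20 [-41.2 -38.3 -36.6] | -60 22 [-41.  -38.2 -36.4] | -20 15 [-40.5 -38.8 -36.7] | 20 19 [-40.8 -38.5 -36.2] | 60 18 [-41.1 -38.  -36.2] | 
jar/pot y min 45.3
rack [-94.88869019 -44.86186426] [-14.32198323  17.62905613]
rackbody [-101.66340931  -38.51242023] [-17.86397202  21.31490092]
```

```bash
sed -i 's/O=np.array(\[543.2,-11.6\])/O=np.array([541.75,-11.2])/' h.py
python3 - <<'E'
from h import *
s,R=st(); n=20
Y=np.array([0,0,-1.]);
dw=(np.r_[d2w(-128,16),290]-s["eef_pos"])/n/10
for k in range(n): print((R*Ro.from_rotvec([0,4.05*k,0],degrees=True)).inv().apply(dw).round(1))
E
```

```text
[ 2.5  0.6 -2.2]
[ 2.7  0.6 -2. ]
[ 2.8  0.6 -1.8]
[ 2.9  0.6 -1.6]
[ 3.   0.6 -1.4]
[ 3.1  0.6 -1.2]
[ 3.2  0.6 -1. ]
[ 3.3  0.6 -0.7]
[ 3.3  0.6 -0.5]
[ 3.3  0.6 -0.3]
[ 3.3  0.6 -0. ]
[3.3 0.6 0.2]
[3.3 0.6 0.4]
[3.3 0.6 0.7]
[3.2 0.6 0.9]
[3.2 0.6 1.1]
[3.1 0.6 1.3]
[3.  0.6 1.5]
[2.8 0.6 1.8]
[2.7 0.6 1.9]
```

jog_arm:
  plan:
    - [2.5, 0.6, -2.2, 0, 4.05, 0, 6.5]
    - [2.7, 0.6, -2.0, 0, 4.05, 0, 6.5]
    - [2.8, 0.6, -1.8, 0, 4.05, 0, 6.5]
    - [2.9, 0.6, -1.6, 0, 4.05, 0, 6.5]
    - [3.0, 0.6, -1.4, 0, 4.05, 0, 6.5]
    - [3.1, 0.6, -1.2, 0, 4.05, 0, 6.5]
    - [3.2, 0.6, -1.0, 0, 4.05, 0, 6.5]
    - [3.3, 0.6, -0.7, 0, 4.05, 0, 6.5]

```text
clock: 0.77
eef_pos: [327.3, 234.5, 356.3]
eef_rot: [-0.622, 0.622, -0.337, 0.337]
wrist_force: [0.5, 0.8, -0.8]
width: 0.759
```

jog_arm:
  plan:
    - [3.3, 0.6, -0.5, 0, 4.05, 0, 6.5]
    - [3.3, 0.6, -0.3, 0, 4.05, 0, 6.5]
    - [3.3, 0.6, 0, 0, 4.05, 0, 6.5]
    - [3.3, 0.6, 0.2, 0, 4.05, 0, 6.5]
    - [3.3, 0.6, 0.4, 0, 4.05, 0, 6.5]
    - [3.3, 0.6, 0.7, 0, 4.05, 0, 6.5]
    - [3.2, 0.6, 0.9, 0, 4.05, 0, 6.5]
    - [3.2, 0.6, 1.1, 0, 4.05, 0, 6.5]

```text
clock: 1.43
eef_pos: [438.3, -8.2, 308.3]
eef_rot: [-0.503, 0.503, -0.497, 0.497]
wrist_force: [1.5, 0.5, 0.4]
width: 0.76
```

jog_arm:
  plan:
    - [3.1, 0.6, 1.3, 0, 4.05, 0, 6.5]
    - [3.0, 0.6, 1.5, 0, 4.05, 0, 6.5]
    - [2.8, 0.6, 1.8, 0, 4.05, 0, 6.5]
    - [2.7, 0.6, 1.9, 0, 4.05, 0, 6.5]
    - [0, 0, 0, 0, 0, 0, 6.5]
    - [0, 0, 0, 0, 0, 0, 6.5]

```text
clock: 1.93
eef_pos: [492.8, -129.5, 283.9]
eef_rot: [0.428, -0.429, 0.563, -0.562]
wrist_force: [-0.8, 0.2, -0.2]
width: 0.758
```

Run:
```python
from h import *
from station import manip
goto(-128,16,230,-1)
for n in("side","top"):
    c=manip.capture(n); np.savez(f"{n}1.npz",**c); cv2.imwrite(f"pics/{n}1.png",cv2.resize(c["frame"][60:340,130:430],None,fx=2,fy=2))
```

```text
clock 1.93 dock [-127.1   15.9] z 283.9 F [-0.8  0.2 -0.2] w 0.758
rv deg [ 0.08 -0.08 -0.01] shift cur-axes cm [0.1  5.39 0.  ] shift target-axes [ 0.09  5.39 -0.01]
```

View pics/side1.png

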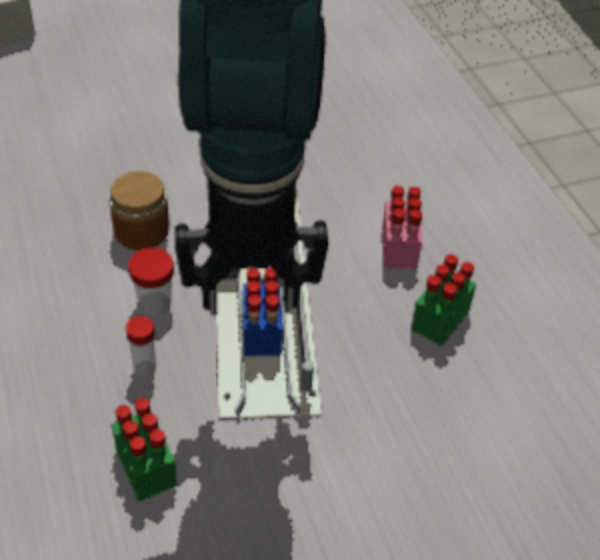

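View pics/top1.png

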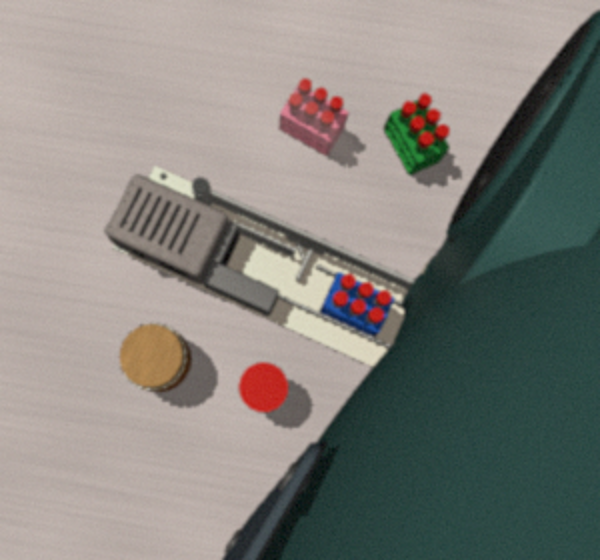

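The side view shows the hand above the mouth with fingertips at crop (208,305) and (297,310), and wider knuckles above. The arm blocks the top view. I'll get the finger profile from depth.

Run:
```python
from h import *
c=load("side1.npz");P=cloud(c); d=P[...,:2]-O; x=d@ex;y=d@ey;z=P[...,2]
m0=(x>-175)&(x<-85)&(y>-100)&(y<130)&(z>90)&(c["depth"]>0)
for zz in range(95,290,6):
    m=m0&(abs(z-zz)<3)
    L=m&(y<16);Rr=m&(y>=16)
    f=lambda q:"%d y %s x %s"%(q.sum(),np.percentile(y[q],[2,98]).round(0),np.percentile(x[q],[2,98]).round(0)) if q.sum()>2 else q.sum()
    print(zz,'A',f(L),' B',f(Rr))
```

```text
95 A 0  B 0
101 A 0  B 0
107 A 0  B 0
113 A 0  B 0
119 A 0  B 0
125 A 12 y [-29. -17.] x [-138. -133.]  B 11 y [49. 60.] x [-139. -132.]
131 A 13 y [-31. -17.] x [-140. -133.]  B 14 y [49. 60.] x [-138. -132.]
137 A 20 y [-30. -17.] x [-138. -132.]  B 15 y [49. 61.] x [-138. -132.]
143 A 19 y [-30. -17.] x [-140. -130.]  B 15 y [49. 60.] x [-140. -132.]
149 A 14 y [-30. -17.] x [-138. -128.]  B 13 y [49. 60.] x [-139. -134.]
155 A 9 y [-29. -17.] x [-139. -128.]  B 11 y [49. 61.] x [-139. -132.]
161 A 15 y [-39. -20.] x [-141. -133.]  B 16 y [51. 67.] x [-142. -133.]
167 A 48 y [-46. -16.] x [-142. -121.]  B 52 y [49. 78.] x [-141. -119.]
173 A 84 y [-48. -17.] x [-140. -119.]  B 77 y [47. 79.] x [-140. -116.]
179 A 36 y [-49. -11.] x [-144. -117.]  B 39 y [41. 79.] x [-144. -117.]
185 A 60 y [-48.  10.] x [-145. -118.]  B 67 y [20. 79.] x [-145. -117.]
191 A 62 y [-50.  15.] x [-145. -133.]  B 53 y [17. 81.] x [-146. -128.]
197 A 53 y [-51.  15.] x [-144. -132.]  B 49 y [17. 80.] x [-146. -132.]
203 A 49 y [-49.  16.] x [-146. -132.]  B 54 y [17. 82.] x [-146. -131.]
209 A 78 y [-51
[... 308 characters left out ...]
0. -134.]  B 13 y [46. 54.] x [-139. -126.]
239 A 4 y [-20.  10.] x [-163. -138.]  B 8 y [31. 52.] x [-160. -133.]
245 A 42 y [-21.  15.] x [-165. -138.]  B 45 y [17. 52.] x [-165. -133.]
251 A 52 y [-20.  15.] x [-165. -140.]  B 57 y [17. 52.] x [-165. -135.]
257 A 54 y [-20.  15.] x [-166. -141.]  B 52 y [17. 52.] x [-165. -135.]
263 A 52 y [-20.  15.] x [-165. -140.]  B 54 y [17. 50.] x [-165. -141.]
269 A 57 y [-21.  15.] x [-165. -136.]  B 55 y [17. 51.] x [-164. -138.]
275 A 52 y [-21.  15.] x [-165. -136.]  B 57 y [17. 51.] x [-165. -136.]
281 A 65 y [-19.  16.] x [-165. -142.]  B 61 y [17. 51.] x [-164. -138.]
287 A 100 y [-19.  15.] x [-164. -138.]  B 111 y [17. 51.] x [-165. -135.]
```

Tips are 162 mm below the TCP, with straight fingers for about 37 mm and wider knuckles above. I'll put the tips at about 31 mm height (TCP 193), so the knuckles clear the arm top (60) and the palm clears the caps (82).

jog_arm:
  plan:
    - [0.1, 2.5, 0, 0, 0, 0, 6.5]
    - [0, 2.5, 0, 0, 0, 0, 6.5]
    - [0, 2.0, 0, 0, 0, 0, 6.5]
    - [0, 1.1, 0, 0, 0, 0, 6.5]
    - [0, 1.0, 0, 0, 0, 0, 6.5]
    - [0, 0, 0, 0, 0, 0, 6.5]
    - [0, 0, 0, 0, 0, 0, 6.5]

```text
clock: 2.62
eef_pos: [492.1, -128.3, 193.9]
eef_rot: [0.429, -0.43, 0.562, -0.562]
wrist_force: [-0.8, 0.6, 0.8]
width: 0.758
```

Run:
```python
from h import *
from station import manip
goto(-128,16,193,-1)
for n in("side",):
    c=manip.capture(n); np.savez(f"{n}2.npz",**c); cv2.imwrite(f"pics/{n}2.png",cv2.resize(c["frame"][120:290,170:330],None,fx=3.5,fy=3.5))
```

```text
clock 2.62 dock [-126.1   17. ] z 193.9 F [-0.8  0.6  0.8] w 0.758
rv deg [ 0.03  0.13 -0.01] shift cur-axes cm [0.19 0.09 0.1 ] shift target-axes [0.19 0.09 0.1 ]
```

View pics/side2.png

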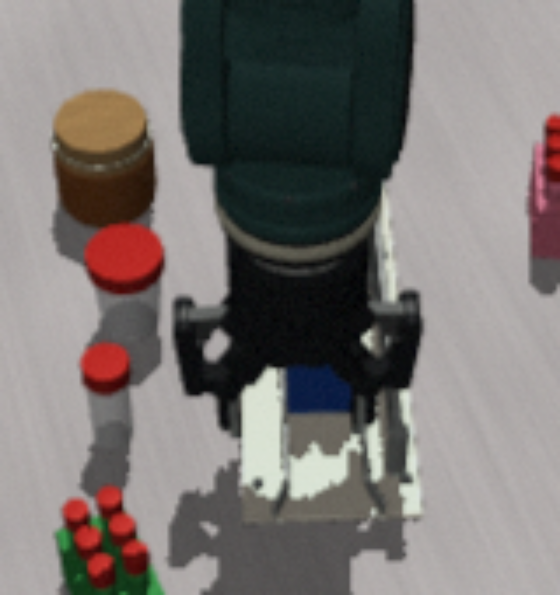

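The A finger at (362,405) stands inside the arm at (395,440), and the rack's rear is ahead of the fingers. Next, push the arm outward.

jog_arm:
  plan:
    - [0.1, 0, 0.6, 0, 0, 0, 6.5]
    - [0, 0, 0.6, 0, 0, 0, 6.5]
    - [0, 0, 0.7, 0, 0, 0, 6.5]
    - [0, 0, 0.8, 0, 0, 0, 6.5]
    - [0, 0, 0.8, 0, 0, 0, 6.5]
    - [0, 0, 0.8, 0, 0, 0, 6.5]
    - [0, 0, 0.8, 0, 0, 0, 6.5]
    - [0, 0, 0.7, 0, 0, 0, 6.5]

```text
clock: 3.33
eef_pos: [549.0, -145.8, 193.5]
eef_rot: [0.429, -0.429, 0.562, -0.562]
wrist_force: [-1.4, 1.1, 0.6]
width: 0.759
```

Run:
```python
from h import *
from station import manip
goto(-128,-41,193,-1)
for n in("side",):
    c=manip.capture(n); np.savez(f"{n}3.npz",**c); cv2.imwrite(f"pics/{n}3.png",cv2.resize(c["frame"][120:290,170:330],None,fx=3.5,fy=3.5))
```

```text
clock 3.33 dock [-127.9  -42.5] z 193.5 F [-1.4  1.1  0.6] w 0.759
rv deg [ 0.01  0.04 -0.  ] shift cur-axes cm [ 0.01  0.05 -0.15] shift target-axes [ 0.01  0.05 -0.15]
```

View pics/side3.png

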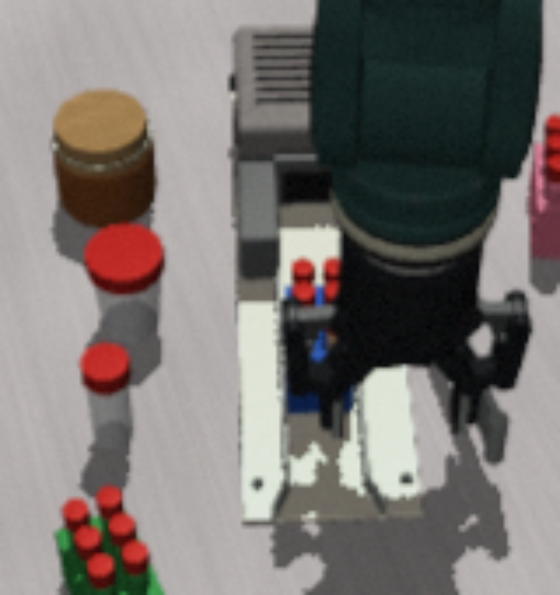

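The gate is open: its arm end at (495,440) is outside the A finger, and the B finger at (330,410) is behind the rack. Now push the rack along.

jog_arm:
  plan:
    - [-0.4, 0, 0, 0, 0, 0, 6.5]
    - [-0.4, 0, 0, 0, 0, 0, 6.5]
    - [-0.4, 0, 0, 0, 0, 0, 6.5]
    - [-0.2, 0, 0, 0, 0, 0, 6.5]
    - [-0.2, 0, 0, 0, 0, 0, 6.5]
    - [-0.2, 0, 0, 0, 0, 0, 6.5]
    - [-0.3, 0, 0, 0, 0, 0, 6.5]
    - [-0.3, 0, 0, 0, 0, 0, 6.5]

```text
clock: 4.05
eef_pos: [554.4, -122.2, 193.8]
eef_rot: [-0.429, 0.429, -0.562, 0.562]
wrist_force: [-1.3, -2.6, 0.4]
width: 0.762
```

jog_arm:
  plan:
    - [-0.3, 0, 0, 0, 0, 0, 6.5]
    - [-0.3, 0, 0, 0, 0, 0, 6.5]
    - [-0.3, 0, 0, 0, 0, 0, 6.5]
    - [-0.3, 0, 0, 0, 0, 0, 6.5]
    - [-0.2, 0, 0, 0, 0, 0, 6.5]
    - [-0.1, 0, 0, 0, 0, 0, 6.5]

```text
clock: 4.55
eef_pos: [558.4, -107.6, 193.7]
eef_rot: [-0.429, 0.429, -0.562, 0.562]
wrist_force: [-2.6, -3.0, 3.1]
width: 0.763
```

```bash
cat > look.py <<'E'
from h import *
import sys
from station import manip
goto(float(sys.argv[2]),-41,193,-1)
for n in("side","top"):
    c=manip.capture(n); np.savez(f"{n}{sys.argv[1]}.npz",**c)
    a=c["frame"][110:290,170:330] if n=="side" else c["frame"][120:300,170:400]
    cv2.imwrite(f"pics/{n}{sys.argv[1]}.png",cv2.resize(a,None,fx=3.2,fy=3.2))
    f=c["frame"].astype(int);r=((f[...,2]>120)&(f[...,1]<50)).astype(np.uint8)
    k,l,stt,ce=cv2.connectedComponentsWithStats(r)
    for i in range(1,k):
        p=w2d(ray(c,*ce[i],82)) 
        if stt[i,4]>6 and abs(p[1])<22 and abs(p[0])<130: print(n,"cap dock",p.round(1),stt[i,4])
E
python3 look.py 4 0
```

```text
clock 4.55 dock [-88.6 -41.6] z 193.7 F [-2.6 -3.   3.1] w 0.763
rv deg [-0.01  0.06  0.01] shift cur-axes cm [-8.86  0.07 -0.05] shift target-axes [-8.86  0.07 -0.06]
side cap dock [-28.2   9.9] 16
side cap dock [-27.3  -6.8] 7
```

View pics/side4.png

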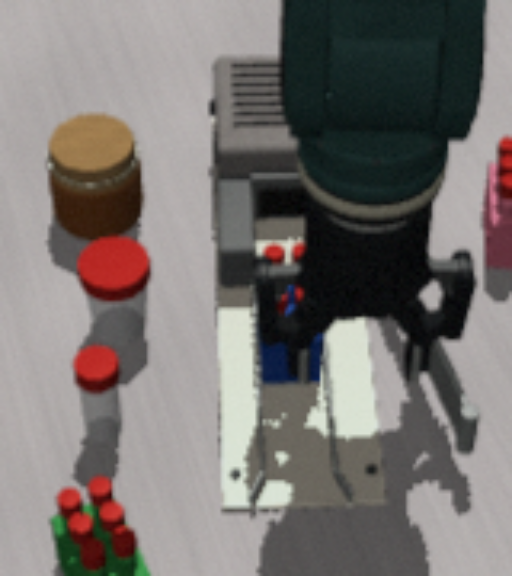

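View pics/top4.png

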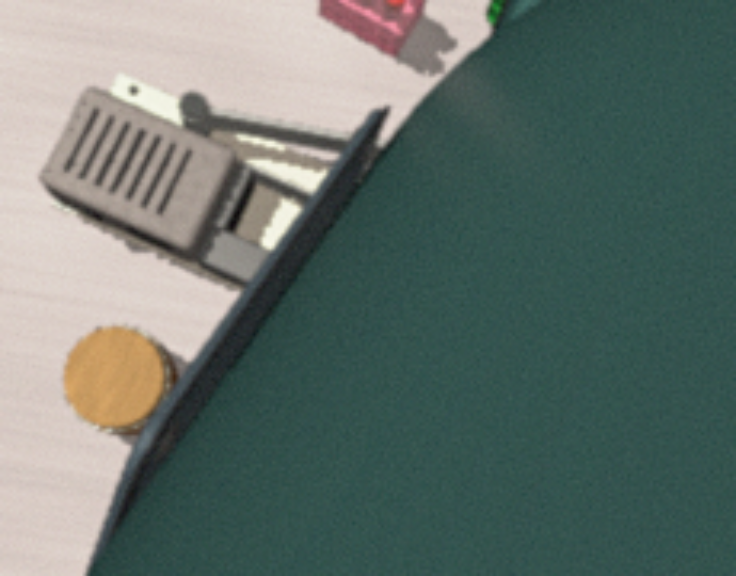

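The rack has advanced by about 21 mm, upright, and the gate arm (end at side crop (465,430)) is held well out at about 0.24 rad. Continue.

jog_arm:
  plan:
    - [-0.2, 0, 0, 0, 0, 0, 6.5]
    - [-0.3, 0, 0, 0, 0, 0, 6.5]
    - [-0.3, 0, 0, 0, 0, 0, 6.5]
    - [-0.3, 0, 0, 0, 0, 0, 6.5]
    - [-0.3, 0, 0, 0, 0, 0, 6.5]
    - [-0.3, 0, 0, 0, 0, 0, 6.5]
    - [-0.3, 0, 0, 0, 0, 0, 6.5]
    - [-0.3, 0, 0, 0, 0, 0, 6.5]

```text
clock: 5.32
eef_pos: [564.4, -85.3, 193.7]
eef_rot: [0.429, -0.429, 0.562, -0.562]
wrist_force: [-1.8, -2.1, 2.1]
width: 0.761
```

jog_arm:
  plan:
    - [-0.3, 0, 0, 0, 0, 0, 6.5]
    - [-0.3, 0, 0, 0, 0, 0, 6.5]
    - [-0.3, 0, 0, 0, 0, 0, 6.5]
    - [-0.3, 0, 0, 0, 0, 0, 6.5]
    - [-0.3, 0, 0, 0, 0, 0, 6.5]
    - [-0.3, 0, 0, 0, 0, 0, 6.5]
    - [-0.2, 0, 0, 0, 0, 0, 6.5]
    - [-0.1, 0, 0, 0, 0, 0, 6.5]

```text
clock: 5.98
eef_pos: [570.0, -65.1, 193.7]
eef_rot: [0.429, -0.429, 0.562, -0.562]
wrist_force: [-1.9, -2.7, -0.1]
width: 0.765
```

```bash
python3 look.py 5 0
```

```text
clock 5.98 dock [-44.6 -41.5] z 193.7 F [-1.9 -2.7 -0.1] w 0.765
rv deg [ 0.    0.06 -0.  ] shift cur-axes cm [-4.46  0.07 -0.04] shift target-axes [-4.46  0.07 -0.05]
side cap dock [17.3  9.6] 16
side cap dock [18.  -4.8] 7
```

View pics/side5.png

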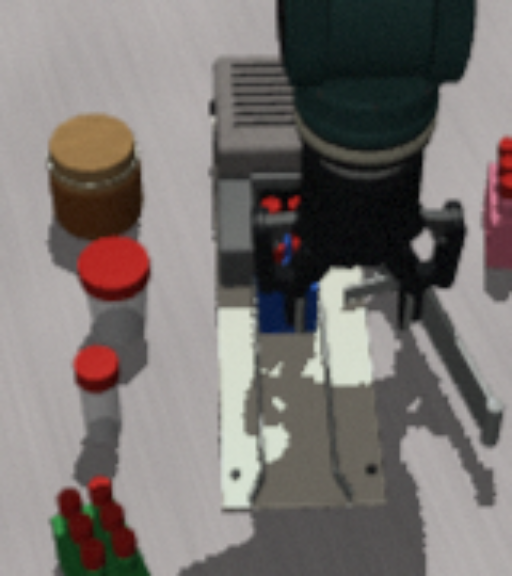

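View pics/top5.png

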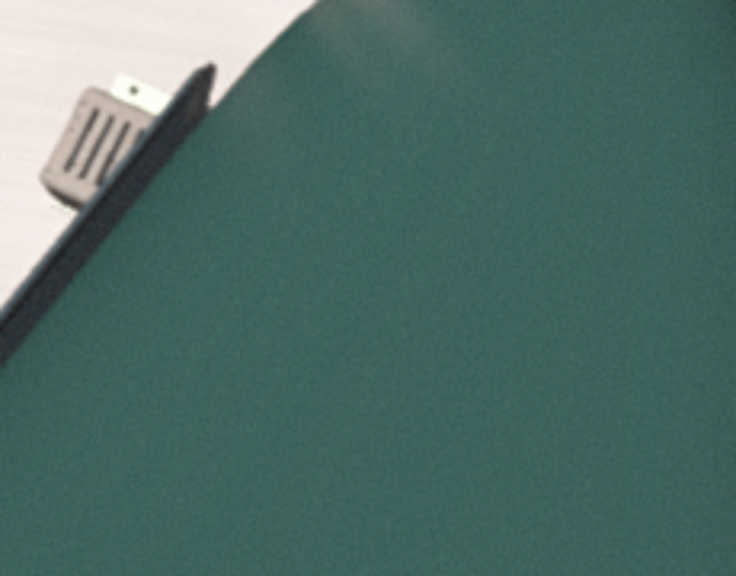

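The blade at side crop (370,285) is clear of the rack side, and the rack is entering the bay. Continue, slowing towards the end.

jog_arm:
  plan:
    - [-0.2, 0, 0, 0, 0, 0, 6.5]
    - [-0.3, 0, 0, 0, 0, 0, 6.5]
    - [-0.3, 0, 0, 0, 0, 0, 6.5]
    - [-0.3, 0, 0, 0, 0, 0, 6.5]
    - [-0.3, 0, 0, 0, 0, 0, 6.5]
    - [-0.3, 0, 0, 0, 0, 0, 6.5]
    - [-0.3, 0, 0, 0, 0, 0, 6.5]
    - [-0.3, 0, 0, 0, 0, 0, 6.5]

```text
clock: 6.75
eef_pos: [576.0, -42.9, 193.7]
eef_rot: [0.429, -0.429, 0.562, -0.562]
wrist_force: [-1.9, -2.1, -0.6]
width: 0.767
```

jog_arm:
  plan:
    - [-0.3, 0, 0, 0, 0, 0, 6.5]
    - [-0.3, 0, 0, 0, 0, 0, 6.5]
    - [-0.2, 0, 0, 0, 0, 0, 6.5]
    - [-0.2, 0, 0, 0, 0, 0, 6.5]
    - [-0.2, 0, 0, 0, 0, 0, 6.5]
    - [-0.2, 0, 0, 0, 0, 0, 6.5]
    - [-0.1, 0, 0, 0, 0, 0, 6.5]
    - [-0.1, 0, 0, 0, 0, 0, 6.5]

```text
clock: 7.42
eef_pos: [580.2, -27.7, 193.7]
eef_rot: [-0.429, 0.429, -0.562, 0.562]
wrist_force: [-3.8, -3.7, 0.6]
width: 0.76
```

```bash
python3 look.py 6 0
```

```text
clock 7.42 dock [ -5.7 -41.5] z 193.7 F [-3.8 -3.7  0.6] w 0.76
rv deg [0.   0.05 0.  ] shift cur-axes cm [-0.57  0.07 -0.05] shift target-axes [-0.57  0.07 -0.05]
side cap dock [56.7  8.6] 12
```

View pics/side6.png

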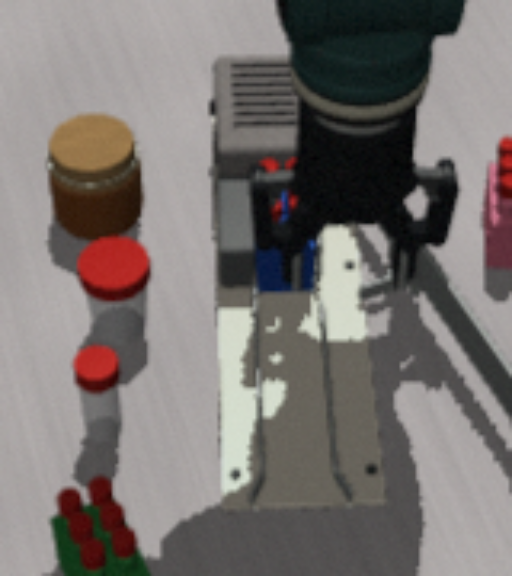

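The rack is nearly home: its front cap is at dock x 57 and should reach about 63. The gate is still held. Now 1 mm steps, watching the force.

jog_arm:
  plan:
    - [-0.1, 0, 0, 0, 0, 0, 6.5]
    - [-0.1, 0, 0, 0, 0, 0, 6.5]
    - [-0.1, 0, 0, 0, 0, 0, 6.5]
    - [-0.1, 0, 0, 0, 0, 0, 6.5]

```text
clock: 7.85
eef_pos: [581.3, -23.9, 193.6]
eef_rot: [0.429, -0.429, 0.562, -0.562]
wrist_force: [-3.1, -3.2, 0.9]
width: 0.758
```

jog_arm:
  plan:
    - [-0.1, 0, 0, 0, 0, 0, 6.5]
    - [0, 0, 0, 0, 0, 0, 6.5]

```text
clock: 8.02
eef_pos: [581.5, -22.8, 193.7]
eef_rot: [0.429, -0.429, 0.562, -0.562]
wrist_force: [-2.1, -2.1, 0.4]
width: 0.761
```

jog_arm:
  plan:
    - [-0.1, 0, 0, 0, 0, 0, 6.5]
    - [0, 0, 0, 0, 0, 0, 6.5]

```text
clock: 8.18
eef_pos: [581.6, -22.2, 193.7]
eef_rot: [-0.429, 0.429, -0.562, 0.562]
wrist_force: [-4.5, -6.1, 1.4]
width: 0.763
```

jog_arm:
  plan:
    - [-0.1, 0, 0, 0, 0, 0, 6.5]
    - [0, 0, 0, 0, 0, 0, 6.5]

```text
clock: 8.35
eef_pos: [581.7, -21.7, 193.7]
eef_rot: [-0.428, 0.43, -0.562, 0.563]
wrist_force: [-7.0, -14.3, 3.4]
width: 0.759
```

```bash
python3 look.py 7 0
```

```text
clock 8.35 dock [  0.4 -41.3] z 193.7 F [ -7.  -14.3   3.4] w 0.759
rv deg [0.03 0.02 0.18] shift cur-axes cm [ 0.04  0.07 -0.03] shift target-axes [ 0.04  0.07 -0.03]
side cap dock [63.3  8.8] 11
side cap dock [21.5  6. ] 7
```

View pics/side7.png

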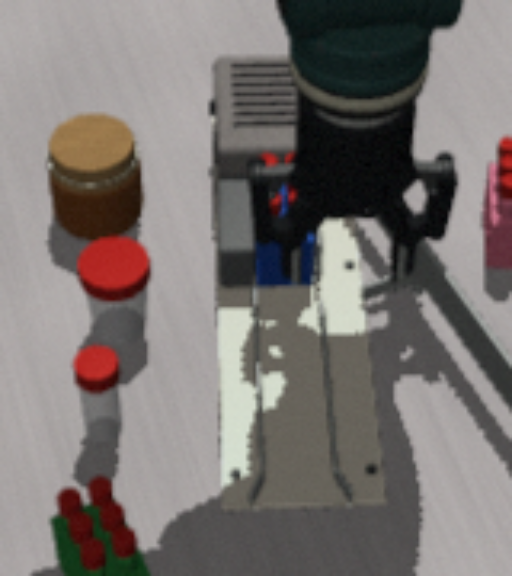

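Force has jumped to 16 N along the chute at hand x 0.4, and the front cap is at 63, so the rack is home. Now back off slowly and let the gate follow the finger shut.

jog_arm:
  plan:
    - [0.1, 0, 0, 0, 0, 0, 6.5]
    - [0.1, 0, 0, 0, 0, 0, 6.5]
    - [0.3, 0, 0, 0, 0, 0, 6.5]
    - [0.6, 0, 0, 0, 0, 0, 6.5]
    - [0.8, 0, 0, 0, 0, 0, 6.5]
    - [0.8, 0, 0, 0, 0, 0, 6.5]
    - [0.8, 0, 0, 0, 0, 0, 6.5]
    - [0.5, 0, 0, 0, 0, 0, 6.5]

```text
clock: 9.12
eef_pos: [571.3, -60.9, 193.7]
eef_rot: [-0.429, 0.429, -0.562, 0.562]
wrist_force: [-3.0, 1.1, 0.1]
width: 0.763
```

```bash
python3 look.py 8 -40
```

```text
clock 9.12 dock [-40.1 -41.6] z 193.7 F [-3.   1.1  0.1] w 0.763
rv deg [-0.01  0.    0.  ] shift cur-axes cm [-0.01  0.07 -0.06] shift target-axes [-0.01  0.07 -0.06]
side cap dock [61.6 10.3] 19
side cap dock [61.4 -7.3] 17
side cap dock [42.5 -6.8] 13
side cap dock [42.3 10.4] 19
side cap dock [25.6 -5.9] 7
side cap dock [23.7  9.1] 19
```

View pics/side8.png

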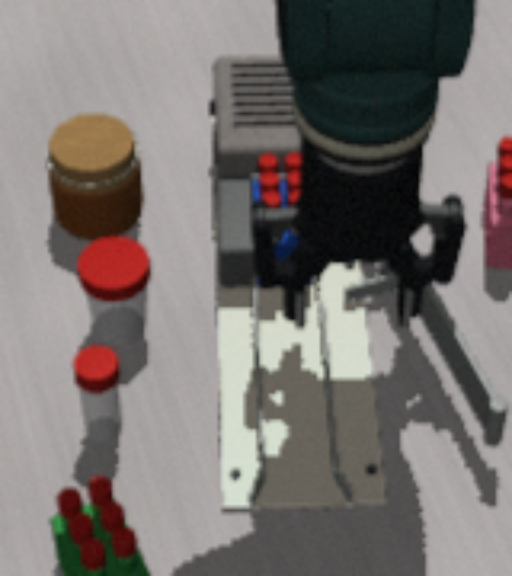

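The rack is in the bay, upright. Caps average x ≈ 43 (44 nominal), with the side view reading about 1 mm low. I'll push again softly to check for rebound while the gate is still open.

jog_arm:
  plan:
    - [-0.6, 0, 0, 0, 0, 0, 6.5]
    - [-0.8, 0, 0, 0, 0, 0, 6.5]
    - [-0.8, 0, 0, 0, 0, 0, 6.5]
    - [-0.7, 0, 0, 0, 0, 0, 6.5]
    - [-0.5, 0, 0, 0, 0, 0, 6.5]
    - [-0.3, 0, 0, 0, 0, 0, 6.5]
    - [0, 0, 0, 0, 0, 0, 6.5]

```text
clock: 9.8
eef_pos: [581.3, -23.0, 193.6]
eef_rot: [0.429, -0.429, 0.562, -0.562]
wrist_force: [-2.2, 1.5, 0.0]
width: 0.759
```

jog_arm:
  plan:
    - [-0.1, 0, 0, 0, 0, 0, 6.5]
    - [0, 0, 0, 0, 0, 0, 6.5]

```text
clock: 9.97
eef_pos: [581.4, -22.9, 193.6]
eef_rot: [0.429, -0.429, 0.562, -0.562]
wrist_force: [-3.0, 1.1, 0.0]
width: 0.761
```

jog_arm:
  plan:
    - [-0.1, 0, 0, 0, 0, 0, 6.5]
    - [0, 0, 0, 0, 0, 0, 6.5]

```text
clock: 10.13
eef_pos: [581.7, -22.3, 193.6]
eef_rot: [-0.429, 0.429, -0.562, 0.562]
wrist_force: [-3.7, -2.7, -0.8]
width: 0.767
```

jog_arm:
  plan:
    - [-0.05, 0, 0, 0, 0, 0, 6.5]
    - [0, 0, 0, 0, 0, 0, 6.5]

```text
clock: 10.3
eef_pos: [581.7, -22.1, 193.7]
eef_rot: [-0.428, 0.429, -0.562, 0.562]
wrist_force: [-4.7, -6.1, -0.1]
width: 0.763
```

```bash
python3 -c "
from h import *
goto(-40,-41,193,-1)"
```

```text
clock 10.3 dock [  0.  -41.4] z 193.7 F [-4.7 -6.1 -0.1] w 0.763
rv deg [0.01 0.01 0.09] shift cur-axes cm [ 4.    0.07 -0.04] shift target-axes [ 4.    0.07 -0.04]
```

Contact came at the same place (x ≈ -0.4, under 1 mm rebound), so the rack is against the stop. Retreat and let the gate close.

jog_arm:
  plan:
    - [0.05, 0, 0, 0, 0, 0, 6.5]
    - [0.1, 0, 0, 0, 0, 0, 6.5]
    - [0.3, 0, 0, 0, 0, 0, 6.5]
    - [0.7, 0, 0, 0, 0, 0, 6.5]
    - [0.8, 0, 0, 0, 0, 0, 6.5]
    - [0.8, 0, 0, 0, 0, 0, 6.5]
    - [0.8, 0, 0, 0, 0, 0, 6.5]
    - [0.5, 0, 0, 0, 0, 0, 6.5]

```text
clock: 10.97
eef_pos: [571.0, -61.9, 193.7]
eef_rot: [-0.429, 0.429, -0.562, 0.562]
wrist_force: [-2.1, 0.6, 0.1]
width: 0.759
```

jog_arm:
  plan:
    - [0, 0, -0.4, 0, 0, 0, 6.5]
    - [0, 0, -0.7, 0, 0, 0, 6.5]
    - [0, 0, -0.7, 0, 0, 0, 6.5]
    - [0, 0, -0.7, 0, 0, 0, 6.5]
    - [0, 0, -0.7, 0, 0, 0, 6.5]
    - [0, 0, -0.7, 0, 0, 0, 6.5]
    - [0, 0, -0.6, 0, 0, 0, 6.5]
    - [0, 0, -0.4, 0, 0, 0, 6.5]

```text
clock: 11.63
eef_pos: [523.2, -47.3, 193.8]
eef_rot: [0.429, -0.429, 0.562, -0.562]
wrist_force: [-0.7, 0.7, -0.7]
width: 0.761
```

jog_arm:
  plan:
    - [0, 0, -0.3, 0, 0, 0, 6.5]
    - [0, 0, -0.3, 0, 0, 0, 6.5]
    - [0, 0, -0.2, 0, 0, 0, 6.5]
    - [0, 0, 0, 0, 0, 0, 6.5]

```text
clock: 11.97
eef_pos: [516.1, -45.5, 193.7]
eef_rot: [-0.429, 0.429, -0.562, 0.562]
wrist_force: [-0.3, 0.1, 0.2]
width: 0.763
```

```bash
python3 look.py 9 -40
```

```text
clock 11.97 dock [-39.9  15.7] z 193.7 F [-0.3  0.1  0.2] w 0.763
rv deg [-0.01  0.05 -0.  ] shift cur-axes cm [0.01 0.07 5.67] shift target-axes [0.01 0.07 5.67]
```

View pics/side9.png

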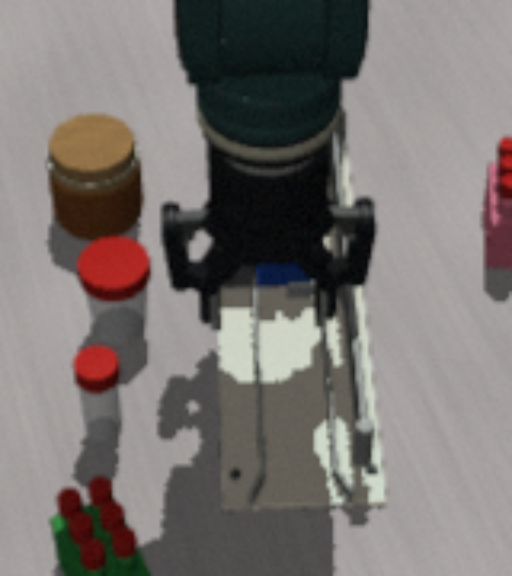

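The gate has closed: the arm end is at (365,428) parallel to the rail, and the blade at (300,288) is behind the rack. Force is near 0, so the finger is free. Lift and move away.

jog_arm:
  plan:
    - [0, -0.6, 0, 0, 0, 0, 6.5]
    - [0, -1.2, 0, 0, 0, 0, 6.5]
    - [0, -2.5, 0, 0, 0, 0, 6.5]
    - [0, -3, 0, 0, 0, 0, 6.5]
    - [0, -3, 0, 0, 0, 0, 6.5]
    - [0, -3, 0, 0, 0, 0, 6.5]
    - [0, -3, 0, 0, 0, 0, 6.5]
    - [0, -1, 0, 0, 0, 0, 6.5]

```text
clock: 12.73
eef_pos: [516.7, -45.7, 371.2]
eef_rot: [-0.43, 0.428, -0.561, 0.563]
wrist_force: [-0.8, -0.3, 0.8]
width: 0.762
```

jog_arm:
  plan:
    - [-2, -0.5, -2, 0, 0, 0, 6.5]
    - [-3, -0.5, -2, 0, 0, 0, 6.5]
    - [-3, -0.5, -2, 0, 0, 0, 6.5]
    - [-3, -0.5, -2, 0, 0, 0, 6.5]
    - [-3, -0.5, -2, 0, 0, 0, 6.5]
    - [-3, -0.5, -2, 0, 0, 0, 6.5]
    - [-3, -0.5, -2, 0, 0, 0, 6.5]
    - [-3, -0.5, -2, 0, 0, 0, 6.5]

```text
clock: 13.4
eef_pos: [421.6, 219.9, 407.6]
eef_rot: [-0.429, 0.429, -0.562, 0.562]
wrist_force: [1.3, -0.6, 0.5]
width: 0.759
```

jog_arm:
  plan:
    - [-3, 0, -1, 0, 0, 0, 6.5]
    - [-3, 0, -1, 0, 0, 0, 6.5]
    - [-3, 0, -1, 0, 0, 0, 6.5]
    - [-3, 0, 0, 0, 0, 0, 6.5]
    - [-3, 0, 0, 0, 0, 0, 6.5]
    - [-3, 0, 0, 0, 0, 0, 6.5]
    - [-1, 0, 0, 0, 0, 0, 6.5]
    - [0, 0, 0, 0, 0, 0, 6.5]

```text
clock: 14.07
eef_pos: [444.0, 411.4, 406.2]
eef_rot: [0.429, -0.43, 0.562, -0.562]
wrist_force: [0.3, 0.2, 0.1]
width: 0.757
```

```bash
python3 look.py 10 -40
```

```text
clock 14.07 dock [381.7 206. ] z 406.2 F [0.3 0.2 0.1] w 0.757
rv deg [0.02 0.14 0.01] shift cur-axes cm [42.23 21.32 24.6 ] shift target-axes [42.17 21.32 24.7 ]
side cap dock [61.1 10.7] 16
side cap dock [61.7 -9.3] 14
side cap dock [42.2  9.6] 16
side cap dock [42.9 -9.1] 15
side cap dock [24.5 -9.6] 16
side cap dock [23.5 10.1] 17
top cap dock [62.9 -7.7] 30
top cap dock [44.5 -7.7] 31
top cap dock [63.2 11. ] 33
top cap dock [25.1 -8.1] 32
top cap dock [44.2 10.4] 35
top cap dock [25.  10.5] 36
```

View pics/side10.png

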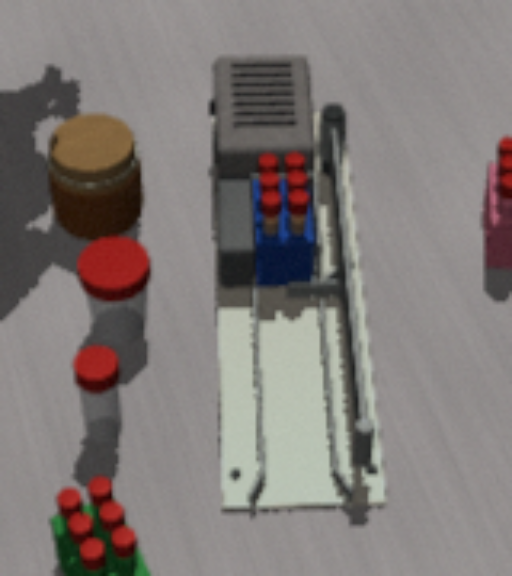

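View pics/top10.png

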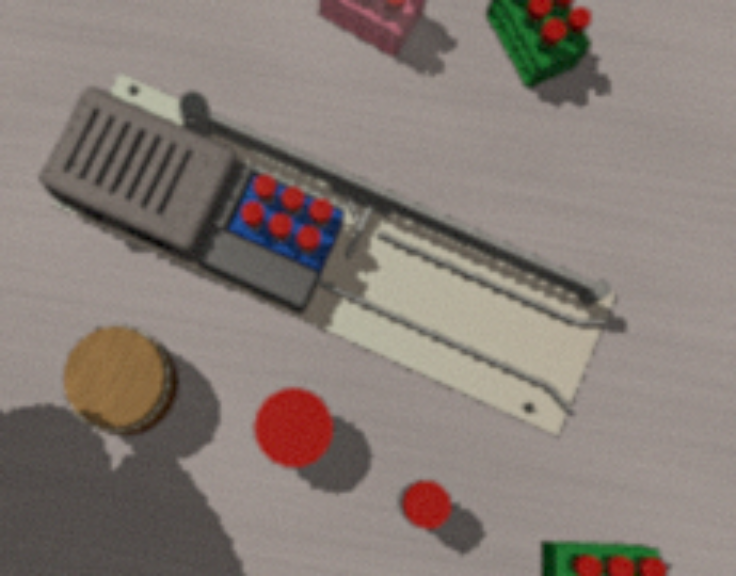

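Both views agree: the rack's centre is at dock x 42.7 (side) and 44.2 (top), against 44 nominal. The gate is shut behind it, the blade is at top crop (357,235), and the pots and jar have not moved. Hand in.

```bash
python3 -c "
from station import manip
print(manip.finish_job())"
```

```text
the job is handed in; nothing more can be done
None
```

The tube rack is home against the bay's end stop, the gate is shut behind it, and I have handed the job in at about 14 s of the 38 s allowed.

I swung the gate arm out with one finger and held it at an estimated 0.2 to 0.4 rad. Meanwhile the other finger pushed the rack along the chute to the stop. I then backed off, eased the gate shut with the finger and lifted the hand clear.

**Rack position:** the final pictures put the rack's centre at 44.2 mm (top camera) and 42.7 mm (side camera), against 44 mm nominal. The 1.5 mm difference is within the calibration. The side camera also read about 1 mm low before the push.

**Contact with the stop:** force along the chute rose to about 16 N as the rack met the bumper. A second soft push met it at the same place, so it had rebounded less than 1 mm.

**Gate and surroundings:** the gate arm lies parallel to the chute with its blade behind the rack. The rack is upright, the pots and jar look unmoved, and the wrist force is about zero. No check failed.

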